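Load the cheese press and screw it down

ROBOT

A 6-joint arm with a two-finger parallel gripper is mounted at the origin on a cart in front of the work surface, level with it; the furniture and walls round the work are solid. World frame = base frame: x ahead of the robot, y to its left, z up, the work surface at z = 0. Lengths are in m, angles in rad, forces in N, time in s.
With the tool pointing down it reaches from about 0.225 to 0.725 m from the base axis. Payload 3.1 kg.
Tool frame: the origin (TCP) lies midway between the tips of the shut fingers; the grasp point (between the pads) lies 19 mm behind it; z points along the fingers, y is the line along which they close (so a half turn about z gives the same grasp; the last joint's range is limited). The gripper opens to 85 mm and grips with 20 to 120 N. Pads are 22 mm wide; open, the fingers measure 114 mm over their backs; the gripper's body (76 mm by 85 mm) begins 54 mm behind the grasp point. The pads swing forward as they close: fully open they stand 13 mm farther back than shut.
Start: joints at [1.021, 0.048, 0.099, 1.622, 0, 1.443], TCP at [0.215, 0.479, 0.231] pointing down, gripper open.
Joint ranges: [-2.91, 2.91], [-0.99, 1.94], [-1.21, 1.42], [-2.12, 2.29], [-1.49, 1.47], [-3.14, 3.14]. Speed limits (rad/s): [2.79, 2.79, 3.14, 3.14, 3.14, 3.14].

INTERFACE

Orientations are given as a unit quaternion [w, x, y, z].
In Python, from cell import robot, cams, probe_bus, hand_in gives the robot as it stands (robot), with the cameras (cams), the job as plain functions and the readings (probe_bus).
- The arm moves only by the shell command python3 inch.py [OPENING] [FORCE], which reads ROWS from standard input. ROWS is one flat JSON list of numbers that holds 1 to 5 rows one after another, with no inner brackets; each row has 4 numbers: dx, dy, dz in m, then a turn about the tool's z in rad; each row shifts and turns the commanded pose from where the row before left it, along the tool's axes as they then stand; what a row does not reach is not made up. A row lasts 1/8 s, in which the tool goes at most 0.0625 m and 0.188 rad, less where a joint would pass 70% of its speed; a pose out of reach is approached as far as the arm can. OPENING is the finger opening in m, set as the command begins (- or left out keeps the last). The fingers move at their own pace and stop on an object; FORCE is the grip in N (left out, the last holds). Time passes only in rows, so rows that do not move let the fingers close. It prints the time, the measured TCP pose, the force, the opening and the grip force at its end. Input that does not fit is refused with a message, and nothing moves.
- probe_bus.state(): the state, without advancing time (a new reading comes with each control period).
- cams.read_camera(name): name is "scene" or "top"; returns a dict with "img" (400x640x3 uint8, blue, green, red), "fov_y" (degrees; the focal length in pixels is half the picture's height over the tangent of half this angle, whatever the lens; pixels are square), "cx", "cy" (the principal point, pixels), "rvec" (rotation vector, rad) and "tvec" (3), from world to camera coordinates, as OpenCV has them. Camera axes: x right, y down, z forward; pixel columns grow to the right and rows downward; lengths in m; the calibration is good to about 2 mm. A picture is of the moment at which its call begins. There is no depth.
- hand_in(): hands the job in; it is judged then, once.
The state is a dict: "time": time; "joints": joint angles; "qd": joint speeds; "effort": joint torques, N m; "tool_pos": TCP position; "eef_rot": TCP orientation; "force": force on the tool from outside, world axes, zero at the start; "moment": the same for the moment, N m; "opening": finger opening in m; "grasp_force": force on a finger pad.
Only numpy, scipy, OpenCV 4.12 (cv2) and the standard library are available. Lean on these libraries where they do the work, as an engineer would, in place of code of your own. Each camera call takes 0.05 s, during which the arm holds its last target. There are 200 camera calls.

TASK

Slide the drip tray with the cheese mould along the press's wooden base, without lifting it, until it is fully home against the back stop under the spindle. Then screw the black knob on top of the press clockwise (up to a turn and a half), letting go and regripping as often as needed, until it comes to its stop and the sprung plate presses on the mould's wooden lid; then let go. Leave the lemon, the salt shaker and the honey jar where they stand.

Things in the scene. Friction and masses are not known exactly. Their poses are not given: they have to be found in the camera images.
- press: Screw press, fixed. Origin: underside of its base (on the worktop), on the spindle axis; x to the press's back, y to its left, z up; symmetric about y = 0. Wooden base 20 mm thick, 176 mm wide, x -215 to +75 mm; the tray slides on it at z 20. Two steel posts (13 mm dia, x 0, y +-77.5) carry a wooden crossbar 26 mm deep, 182 mm long, z 150 to 172.
- back_stop (a point): Middle of the front face of the wooden bar at the back of the base: press x +60.5, y 0, z 30. Two guide rails (inner faces at press y +-58 mm, x -10 to +60, tops at z 35 like the bar) lead the tray to it; sloping steel rods widen their mouth to y +-82 at x -75.
- plate: Steel pressing plate, 68 mm across, under the crossbar on the spindle. Origin: centre of its underside, at press z 101 mm with the knob at 0; it comes down 16 mm in all. A spring (2500 N/m, 4 N preload) lets it give upwards by up to 12 mm. With the mould beneath, it meets the lid at about knob 5.9 rad and presses with about 19 N at the stop.
- knob (a joint): Turning angle of the knob, rad: 0 fully up, 9.42 (one and a half turns) at the stop, fully down. Grows clockwise seen from above and lowers knob, spindle and plate by 1.7 mm per rad. Stays where it is left (friction about 0.06 N m). Starts between 0 and 1.5.
- knob_top (a point): Centre of the top face of the black ribbed round knob, on the spindle axis. The knob is 42 mm across and 36 mm tall below this point, can be gripped across any diameter, and has a red dot near its rim. Its top is at press z 228 mm with the knob at 0, and 212 mm at the stop, where 4 mm remain between knob and crossbar.
- tray: Loose steel drip tray, about 0.6 kg, 110 mm wide (y), x -85 to +60 mm; fixed on it a white round cheese mould (93 mm across) with a wooden lid (80 mm across, top at z 71). Origin: underside, on the mould's axis; x to the press's back. Starts on the base 100 to 120 mm before home, a little askew. Home: origin on the spindle axis, back edge on the back stop, 3 mm play at each rail.
- tray_handle (a point): Middle of the front face of the tray's upright handle plate, 24 mm above the tray's underside. The plate is 80 mm wide (y), 8 mm thick, 34 mm high; the point is at tray x -85, y 0. Push here towards the press's back.
- lemon: Yellow lemon lying beside the press, 78 x 55 x 56 mm, to be left alone. Origin: its underside.
- salt_shaker: Glass salt shaker with a light grey head, 44 mm across, 90 mm tall, to be left alone. Origin: centre of its underside.
- honey_jar: Honey jar with a grey lid, 66 x 72 mm, 102 mm tall, to be left alone. Origin: centre of its underside.

How it is judged:
By the outcome, as a careful person would: the job done as asked, in the order asked, and still so for the second after the job is handed in, with the robot touching nothing.
It also fails if it takes over 72 s, if anything falls off the work surface, if the arm or the gripper's body presses on something with over 40 N, if the wrist force passes 120 N, or if a joint passes its speed limit or range.

## Working session

There is one attempt and no reset: what is moved stays moved. The work goes in short steps, Python scripts to look and compute and a shell command to move; the robot and the scene stay as the last step left them, time stands still between calls to the robot, and variables do not carry over. Pictures are saved under pics/ and viewed, at most 10 in all, crops included, and the job is handed in when it is done.

```bash
ls; mkdir -p pics; cat > h.py <<'E'
from cell import robot, cams, probe_bus, hand_in
import numpy as np, cv2
def cam(n):
    d=cams.read_camera(n); f=200/np.tan(np.radians(d["fov_y"])/2)
    K=np.array([[f,0,d["cx"]],[0,f,d["cy"]],[0,0,1]]); R=cv2.Rodrigues(np.array(d["rvec"],float))[0]
    return d["img"],K,R,np.array(d["tvec"],float).ravel()
def ray(K,R,t,u,v,z):
    c=-R.T@t; r=R.T@np.linalg.inv(K)@[u,v,1]; return c+r*(z-c[2])/r[2]
def proj(K,R,t,p):
    q=K@(R@np.array(p)+t); return q[:2]/q[2]
E
python3 - <<'E'
from h import *
for n in("scene","top"):
    i,K,R,t=cam(n); cv2.imwrite(f"pics/{n}0.png",i); print(n,K[0,0],K[:2,2],-R.T@t,R.T@[0,0,1]); np.savez(n,K=K,R=R,t=t)
print(probe_bus.state())
E
```

```text
cell.py
inch.py
pics
scene 502.73728433091986 [310.86354573 195.49791629] [ 0.07055413 -0.66230034  0.76358869] [ 0.47165237  0.66216498 -0.58230713]
top 461.2817884958591 [317.90598787 195.61223494] [0.44485544 0.04306331 1.20694253] [ 0.12035466  0.00545133 -0.99271599]
{'time': 0.1, 'joints': array([1.02118380e+00, 4.86900581e-02, 9.77362342e-02, 1.62201766e+00,
       2.38155060e-05, 1.44297372e+00]), 'qd': array([ 0.00019067, -0.00142841,  0.00327337,  0.00107801, -0.00069755,
       -0.00042191]), 'effort': array([ 3.00079140e-03, -3.39849937e+01,  3.20936108e+01,  1.58110406e-02,
       -1.38086521e-04,  4.91628370e-06]), 'tool_pos': array([0.21465033, 0.47849595, 0.23021812]), 'eef_rot': array([-3.72609406e-04,  2.09335003e-01,  9.77843379e-01, -1.02182746e-03]), 'force': array([ 0.19413314, -0.16326743,  0.67522538]), 'moment': array([ 0.00222135, -0.01326741, -0.02231931]), 'grasp_force': 0.0, 'opening': 0.08560933151564687}
```

View pics/scene0.png

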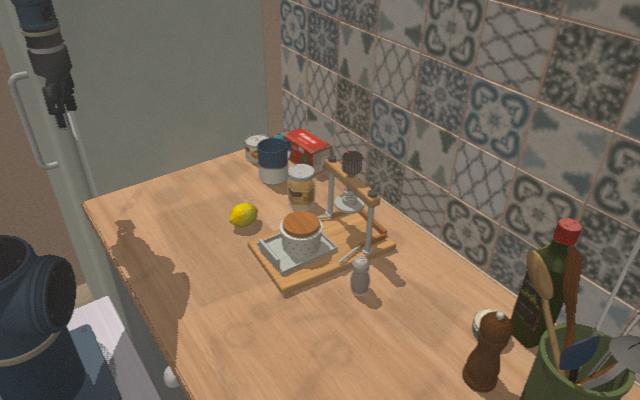

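View pics/top0.png

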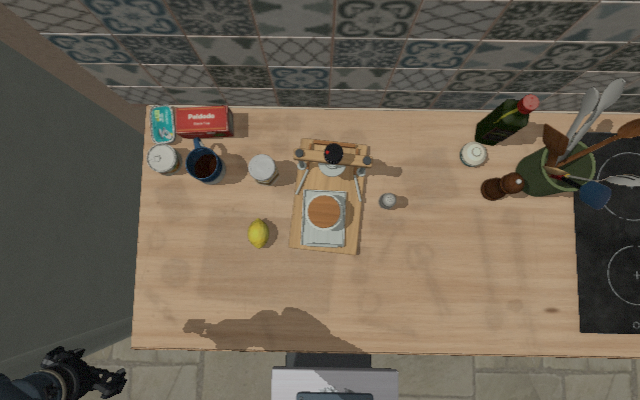

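The top view shows the knob at about (334,153), the lid at (324,212) and the tray handle at about (324,244). The lemon is at (258,233), the honey jar at (263,168) and the salt shaker at (388,201). I'll enlarge the press.

```bash
python3 - <<'E'
import cv2
i=cv2.imread("pics/top0.png")[130:262,270:400]; cv2.imwrite("pics/topc.png",cv2.resize(i,None,fx=4.5,fy=4.5,interpolation=2))
i=cv2.imread("pics/scene0.png")[140:300,235:410]; cv2.imwrite("pics/scc.png",cv2.resize(i,None,fx=3.7,fy=3.7,interpolation=2))
E
```

```text
(no output)
```

View pics/topc.png

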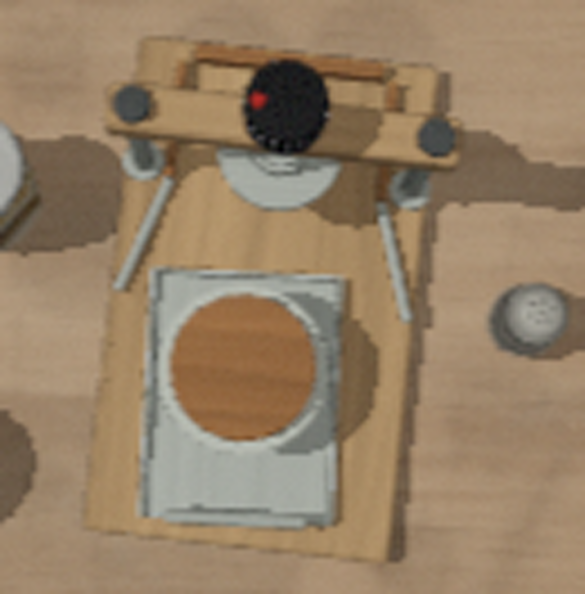

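View pics/scc.png

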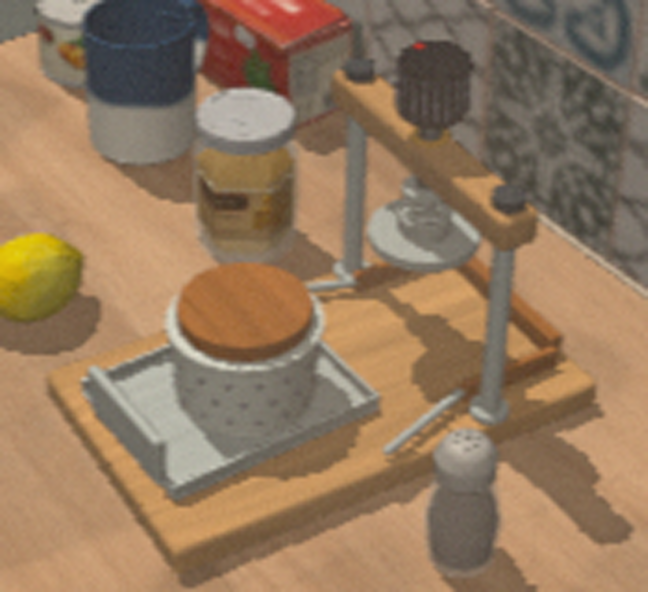

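```bash
cat > fit.py <<'E'
from h import *
from scipy.optimize import least_squares
C={n:np.load(n+".npz") for n in("scene","top")}
o={"top":lambda u,v:(u/4.5+270-.4,v/4.5+130-.4),"scene":lambda u,v:(u/3.7+235-.4,v/3.7+140-.4)}
def fit(obs,x0):
    def r(p,full=False):
        c,s=np.cos(p[2]),np.sin(p[2]); e=[]
        for n,(x,y,z),(u,v) in obs:
            w=[p[0]+c*x-s*y,p[1]+s*x+c*y,z]; e.append(proj(C[n]["K"],C[n]["R"],C[n]["t"],w)-o[n](u,v))
        return np.ravel(e)
    s=least_squares(r,x0,loss="soft_l1",x_scale=[.01,.01,.1]); print(s.x,np.round(r(s.x).reshape(-1,2),1).tolist()); return s.x
P=fit([("top",(-.215,.088,.02),(87,526)),("top",(-.215,-.088,.02),(388,558)),("top",(.075,-.088,.02),(440,68)),("top",(.075,.088,.02),(143,38)),
 ("top",(0,0,.227),(289,93)),("scene",(-.215,.088,.02),(50,384)),("scene",(-.215,-.088,.02),(180,556)),("scene",(.075,-.088,.02),(593,385)),("scene",(0,0,.227),(435,57))],[.6,.03,-.1])
T=fit([("top",(0,0,.091),(244,367)),("top",(-.085,.04,.054),(165,508)),("top",(-.085,-.04,.054),(305,523)),("top",(.06,.055,.027),(155,270)),("top",(.06,-.055,.027),(345,277)),
 ("scene",(0,0,.091),(247,307)),("scene",(-.085,.04,.054),(87,373)),("scene",(-.085,-.04,.054),(158,447)),("scene",(.06,-.055,.027),(378,400))],[.48,.03,-.1])
c,s=np.cos(P[2]),np.sin(P[2]); Rm=np.array([[c,-s],[s,c]])
print("tray in press",Rm.T@(T[:2]-P[:2]),T[2]-P[2])
ct,st=np.cos(T[2]),np.sin(T[2]); print("handle",T[:2]+[-.085*ct,-.085*st])
k=lambda u,v:ray(C["top"]["K"],C["top"]["R"],C["top"]["t"],*o["top"](u,v),.227)
print("knob",k(289,93),"dot",k(258,100))
E
python3 fit.py
```

```text
[ 0.66048268  0.01599679 -0.09053449] [[-0.7, 0.8], [0.9, 1.2], [0.2, -0.6], [-0.4, -0.9], [-0.1, 1.2], [-1.0, -2.9], [-0.1, 0.4], [3.0, -0.5], [1.0, -0.2]]
[ 0.54254499  0.03428704 -0.02903777] [[-0.0, -0.1], [-0.3, 3.2], [0.8, 1.4], [-0.7, -0.5], [-0.4, -0.1], [0.1, -0.5], [0.3, -1.2], [-0.1, 0.1], [1.4, 0.9]]
tray in press [-0.11910832  0.00755249] 0.061496716480910645
handle [0.45758082 0.0367549 ]
knob [0.6631568  0.01572281 0.227     ] dot [0.65947276 0.03058569 0.227     ]
```

```bash
echo '[0,0,0,-0.165,0,0,0,-0.165,-0.02,-0.042,0,0,-0.024,-0.042,0,0,-0.024,-0.042,0,0]' | python3 inch.py 0.05 && echo '[-0.024,-0.042,0,0,-0.024,-0.042,0,0,-0.024,-0.042,0,0,-0.024,-0.042,0,0,-0.024,-0.042,0,0]' | python3 inch.py && echo '[-0.024,-0.042,0,0,-0.024,-0.042,0,0,0,0,0,0]' | python3 inch.py
```

```text
time: 0.72
tool_pos: [0.2712, 0.3459, 0.2307]
eef_rot: [-0.0, 0.045, 0.999, -0.0]
force: [1.8, -0.4, 0.1]
opening: 0.0502
grasp_force: 0.0
time: 1.35
tool_pos: [0.3716, 0.1257, 0.2309]
eef_rot: [-0.0, 0.046, 0.999, 0.0]
force: [0.3, -0.1, 0.4]
opening: 0.0501
grasp_force: 0.0
time: 1.72
tool_pos: [0.4119, 0.0365, 0.2304]
eef_rot: [-0.001, 0.049, 0.999, -0.0]
force: [-0.3, 0.6, -0.6]
opening: 0.0503
grasp_force: 0.0
```

```bash
echo '[0,0.003,0.048,0,0,0,0.048,0,0,0,0.048,0,0,0,0.048,0,0,0,0,0]' | python3 inch.py && echo '[-0.01,0,0,0,-0.01,0,0,0,-0.01,0,0,0,-0.008,0,0,0,-0.008,0,0,0]' | python3 inch.py && echo '[-0.008,0,0,0,-0.008,0,0,0,-0.008,0,0,0,-0.008,0,0,0,0,0,0,0]' | python3 inch.py
python3 - <<'E'
from h import *
for n,s in(("scene",(140,300,235,410)),("top",(130,262,270,400))):
    i,*_=cam(n); i=i[s[0]:s[1],s[2]:s[3]]; cv2.imwrite(f"pics/{n}1.png",cv2.resize(i,(400,400),interpolation=2))
cv2.imwrite("pics/a1.png",np.hstack([cv2.imread("pics/scene1.png"),cv2.imread("pics/top1.png")]))
E
```

```text
time: 2.35
tool_pos: [0.4061, 0.0434, 0.0347]
eef_rot: [-0.006, 0.045, 0.999, 0.0]
force: [-0.6, -0.3, 0.9]
opening: 0.0503
grasp_force: 0.0
time: 2.98
tool_pos: [0.4575, 0.0381, 0.0394]
eef_rot: [-0.001, 0.046, 0.999, 0.0]
force: [-3.4, 1.0, 1.4]
opening: 0.05
grasp_force: 1.5
time: 3.6
tool_pos: [0.491, 0.0347, 0.0395]
eef_rot: [0.001, 0.046, 0.999, -0.0]
force: [1.3, 0.4, 0.2]
opening: 0.0501
grasp_force: 0.0
```

View pics/a1.png

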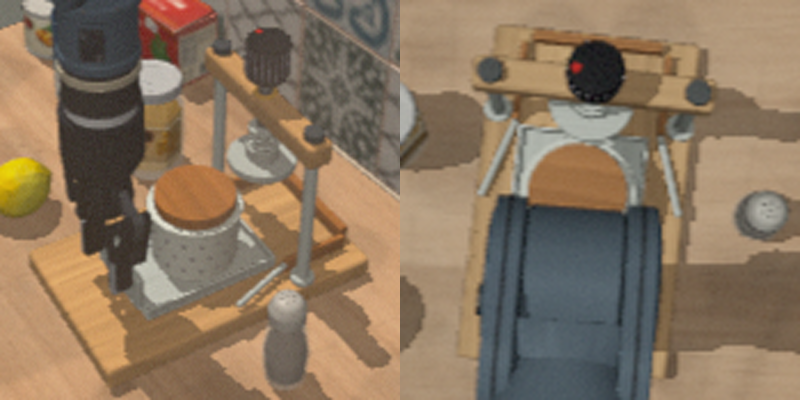

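The fingers are pushing the handle squarely. The tray is entering the rods' mouth, slightly to the left of centre.

```bash
echo '[-0.008,-0.0005,0,0,-0.008,-0.0005,0,0,-0.008,-0.0005,0,0,-0.008,-0.0005,0,0,-0.008,-0.0005,0,0]' | python3 inch.py && echo '[-0.008,-0.0005,0,0,-0.006,0,0,0,-0.006,0,0,0,-0.004,0,0,0,-0.003,0,0,0]' | python3 inch.py; echo '[0,0,0,0,-0.002,0,0,0,0,0,0,0]' | python3 inch.py
```

```text
time: 4.32
tool_pos: [0.5295, 0.0287, 0.0393]
eef_rot: [-0.0, 0.046, 0.999, 0.0]
force: [-3.2, 0.5, 2.0]
opening: 0.0497
grasp_force: 1.7
time: 4.95
tool_pos: [0.5559, 0.0258, 0.0393]
eef_rot: [-0.0, 0.046, 0.999, -0.0]
force: [-3.2, -0.1, 1.7]
opening: 0.0499
grasp_force: 1.6
time: 5.32
tool_pos: [0.5579, 0.0257, 0.0393]
eef_rot: [0.0, 0.046, 0.999, -0.0]
force: [-1.8, -0.5, 1.2]
opening: 0.0497
grasp_force: 1.1
```

```bash
echo '[-0.002,0,0,0,-0.002,0,0,0,-0.002,0,0,0,0,0,0,0]' | python3 inch.py; echo '[-0.001,0,0,0,-0.001,0,0,0,0,0,0,0]' | python3 inch.py;  echo '[-0.001,0,0,0,-0.001,0,0,0,0,0,0,0]' | python3 inch.py
```

```text
time: 5.82
tool_pos: [0.5643, 0.0251, 0.0393]
eef_rot: [0.0, 0.046, 0.999, 0.0]
force: [-1.8, 0.4, 0.8]
opening: 0.0501
grasp_force: 0.8
time: 6.2
tool_pos: [0.5645, 0.025, 0.0393]
eef_rot: [-0.001, 0.046, 0.999, 0.0]
force: [-5.4, 0.3, 2.7]
opening: 0.05
grasp_force: 2.8
time: 6.58
tool_pos: [0.5645, 0.0251, 0.0393]
eef_rot: [-0.003, 0.046, 0.999, 0.0]
force: [-10.3, 1.0, 6.2]
opening: 0.0497
grasp_force: 5.1
```

```bash
echo '[-0.001,0,0,0,-0.001,0,0,0,0,0,0,0]' | python3 inch.py; echo '[0.003,0,0,0,0.003,0,0,0,0.02,0,0,0,0.04,0,0,0,0.04,0,0,0]' | python3 inch.py && echo '[0.01,0,-0.05,0,0,0,-0.05,0,0,0,-0.06,0,0,0,-0.06,0,0,0,-0.03,0]' | python3 inch.py 0.065
python3 - <<'E'
from h import *
A=[]
for n,s in(("scene",(140,300,235,410)),("top",(130,262,270,400))):
    i,*_=cam(n); i=i[s[0]:s[1],s[2]:s[3]]; A.append(cv2.resize(i,(400,400),interpolation=2))
cv2.imwrite("pics/a2.png",np.hstack(A))
E
```

```text
time: 6.95
tool_pos: [0.5645, 0.025, 0.0392]
eef_rot: [-0.005, 0.046, 0.999, 0.0]
force: [-13.7, 1.4, 9.6]
opening: 0.0502
grasp_force: 7.3
time: 7.58
tool_pos: [0.4652, 0.0341, 0.0399]
eef_rot: [0.002, 0.046, 0.999, -0.0]
force: [-0.4, 0.0, -0.6]
opening: 0.0501
grasp_force: 0.0
time: 8.2
tool_pos: [0.4569, 0.0349, 0.2943]
eef_rot: [0.005, 0.046, 0.999, -0.0]
force: [0.5, 0.3, -1.1]
opening: 0.0651
grasp_force: 0.0
```

View pics/a2.png

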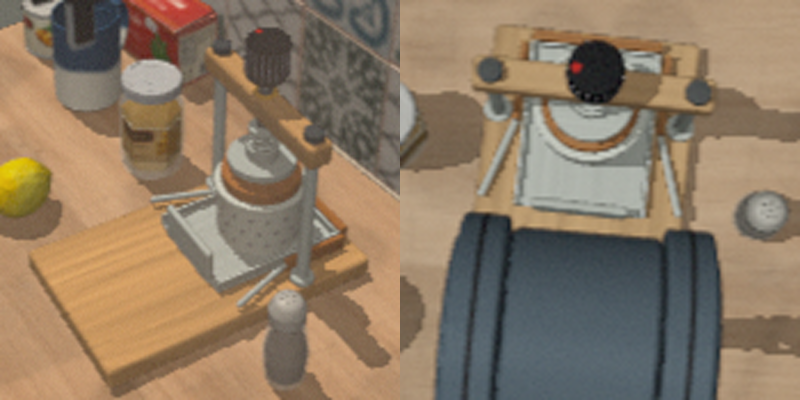

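The tray is home against the back stop, between the rails and under the plate. The red dot is at about 109° in press axes. Next is the knob.

```bash
echo '[-0.041,0,0,0,-0.041,0,0,0,-0.041,0,0,0,-0.041,0,0,0,-0.041,0,0,0]' | python3 inch.py; echo '[0,0,0,-0.18,0,0,0,0]' | python3 inch.py;  python3 -c "
from cell import robot, cams, probe_bus, hand_in
s=probe_bus.state();print(s['joints'],s['tool_pos'])"
```

```text
time: 8.93
tool_pos: [0.6604, 0.0161, 0.288]
eef_rot: [0.0, 0.046, 0.999, -0.0]
force: [0.9, 0.1, 0.7]
opening: 0.0648
grasp_force: 0.0
time: 9.18
tool_pos: [0.6592, 0.0162, 0.2869]
eef_rot: [-0.001, -0.043, 0.999, 0.0]
force: [-1.0, 0.6, -0.2]
opening: 0.0651
grasp_force: 0.0
[-7.70937849e-02  4.63419283e-01  7.09097416e-01  1.81847386e+00
  1.04155136e-05 -1.63120621e-01] [0.65919163 0.0161821  0.28692357]
```

```bash
echo '[-0.002,0,0,-0.18,0,0,0,-0.18,0,0,0,-0.18,0,0,0,-0.18,0,0,0,-0.18]' | python3 inch.py && echo '[0,0,0,-0.18,0,0,0,-0.18,0,0,0,-0.18,0,0,0,-0.18,0,0,0,-0.18]' | python3 inch.py && echo '[0,0,0,-0.18,0,0,0,-0.18,0,0,0,-0.18,0,0,0,-0.18,0,0,0,-0.18]' | python3 inch.py;echo '[0,0,0,0]' | python3 inch.py;  python3 -c "
from cell import robot, cams, probe_bus, hand_in
s=probe_bus.state();print(s['joints'],s['tool_pos'])"
```

```text
time: 9.8
tool_pos: [0.6602, 0.0167, 0.2901]
eef_rot: [0.001, -0.475, 0.88, -0.001]
force: [0.5, -0.2, -0.4]
opening: 0.0648
grasp_force: 0.0
time: 10.42
tool_pos: [0.6602, 0.0166, 0.2901]
eef_rot: [-0.001, 0.811, -0.585, 0.001]
force: [0.5, -0.3, 0.9]
opening: 0.0646
grasp_force: 0.0
time: 11.05
tool_pos: [0.6602, 0.0166, 0.2901]
eef_rot: [-0.0, 0.985, -0.174, 0.001]
force: [-0.6, -1.0, 0.5]
opening: 0.0653
grasp_force: 0.0
time: 11.18
tool_pos: [0.6602, 0.0166, 0.29]
eef_rot: [-0.0, 0.984, -0.178, 0.001]
force: [-0.7, -0.0, 0.4]
opening: 0.0651
grasp_force: 0.0
[-7.62916977e-02  4.64730439e-01  7.17329305e-01  1.82177176e+00
  1.84532782e-05 -2.86018599e+00] [0.66017591 0.01663712 0.29003651]
```

```bash
echo '[0,0,0.04,0,0,0,0.03,0,0,0,0.013,0,0,0,0.01,0,0,0,0,0]' | python3 inch.py; echo '[0,0,0,0,0,0,0,0,0,0,0,0,0,0,0,0]' | python3 inch.py 0.03 30; python3 -c "
from cell import robot, cams, probe_bus, hand_in
s=probe_bus.state();print(s['joints'],s['moment'])"
```

```text
time: 11.8
tool_pos: [0.6604, 0.0166, 0.1965]
eef_rot: [-0.0, 0.984, -0.176, 0.0]
force: [-0.1, 0.7, 1.0]
opening: 0.0653
grasp_force: 0.0
time: 12.3
tool_pos: [0.6612, 0.0165, 0.1981]
eef_rot: [-0.0, 0.984, -0.176, 0.002]
force: [1.1, -0.3, 5.9]
opening: 0.041
grasp_force: 31.1
[-7.63825587e-02  4.09038181e-01  4.56906413e-01  1.61557817e+00
  4.87453596e-05 -2.86443301e+00] [0.01859165 0.03724212 0.03785448]
```

```bash
echo '[0,0,0.001,0.18,0,0,0.0003,0.18,0,0,0.0003,0.18,0,0,0.0003,0.18,0,0,0.0003,0.18]' | python3 inch.py && echo '[0,0,0.0003,0.18,0,0,0.0003,0.18,0,0,0.0003,0.18,0,0,0.0003,0.18,0,0,0.0003,0.18]' | python3 inch.py; python3 - <<'E'
from h import *
s=probe_bus.state();print(s['joints'][5],s['moment'])
A=[]
for n,s in(("scene",(130,230,300,400)),("top",(130,230,280,380))):
    i,*_=cam(n); i=i[s[0]:s[1],s[2]:s[3]]; A.append(cv2.resize(i,(400,400),interpolation=2))
cv2.imwrite("pics/a3.png",np.hstack(A))
E
```

```text
time: 12.92
tool_pos: [0.6603, 0.0156, 0.1965]
eef_rot: [0.0, 0.808, -0.589, 0.001]
force: [-3.1, -2.3, 8.1]
opening: 0.0409
grasp_force: 31.5
time: 13.55
tool_pos: [0.659, 0.0158, 0.1949]
eef_rot: [-0.001, -0.471, 0.882, -0.001]
force: [-5.6, -0.8, 9.2]
opening: 0.0408
grasp_force: 31.5
-1.058774319506349 [-0.210719    1.25060707  0.10782934]
```

View pics/a3.png

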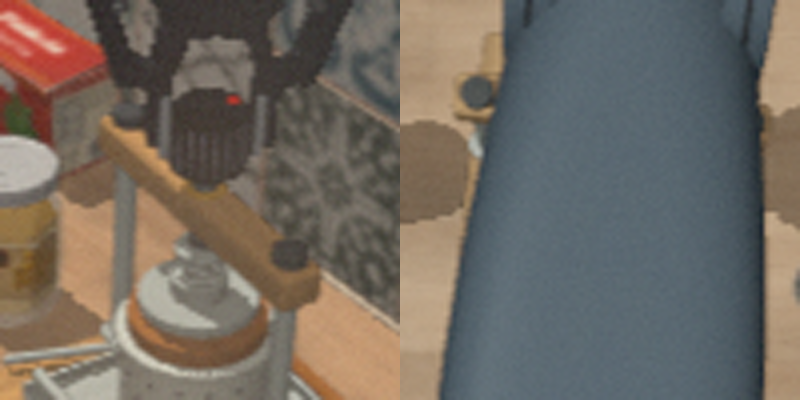

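The dot has gone clockwise with the gripper, so the knob is turning. I'll continue.

```bash
echo '[0,0,-0.001,0.18,0,0,0.0003,0.18,0,0,0.0003,0.18,0,0,0.0003,0.18,0,0,0.0003,0.18]' | python3 inch.py && echo '[0,0,0.0003,0.18,0,0,0.0003,0.18,0,0,0.0003,0.18,0,0,0.0003,0.18,0,0,0.0003,0.18]' | python3 inch.py; python3 -c "
from cell import robot, cams, probe_bus, hand_in
s=probe_bus.state();print(s['joints'],s['moment'])"
```

```text
time: 14.28
tool_pos: [0.6583, 0.0169, 0.1934]
eef_rot: [-0.002, -0.041, 0.999, 0.0]
force: [-6.0, 0.6, 6.3]
opening: 0.041
grasp_force: 31.4
time: 14.9
tool_pos: [0.6587, 0.0181, 0.1919]
eef_rot: [-0.002, 0.397, 0.918, 0.001]
force: [-4.9, 3.1, 5.7]
opening: 0.0413
grasp_force: 31.3
[-0.07537825  0.40748403  0.44263741  1.60868063  0.0023985   0.74123428] [0.61390771 0.94828621 0.05894863]
```

```bash
echo '[0,0,0.0003,0.18,0,0,0.0003,0.18,0,0,0.0003,0.18,0,0,0.0003,0.18,0,0,0.0003,0.18]' | python3 inch.py && echo '[0,0,0.0003,0.18,0,0,0.0003,0.18,0,0,0.0003,0.18,0,0,0.0003,0.18,0,0,0.0003,0.18]' | python3 inch.py; python3 -c "
from cell import robot, cams, probe_bus, hand_in
s=probe_bus.state();print(s['joints'],s['moment'])"
```

```text
time: 15.52
tool_pos: [0.66, 0.0185, 0.1904]
eef_rot: [-0.001, 0.757, 0.654, 0.001]
force: [-1.3, 3.5, 5.6]
opening: 0.0407
grasp_force: 31.2
time: 16.15
tool_pos: [0.661, 0.0178, 0.1889]
eef_rot: [-0.001, 0.966, 0.259, 0.001]
force: [0.9, 1.5, 3.3]
opening: 0.0411
grasp_force: 31.1
[-7.54959979e-02  4.07495764e-01  4.36685774e-01  1.59789224e+00
  2.30623935e-03  2.54116441e+00] [ 0.43639979 -0.10579487  0.02597382]
```

```bash
echo '[0,0,0.0003,0.18,0,0,0.0003,0.18,0,0,0,0]' | python3 inch.py && echo '[0,0,0,0,0,0,0,0,0,0,0,0]' | python3 inch.py 0.065 && echo '[0,0,0,-0.18,0,0,0,-0.18,0,0,0,-0.18,0,0,0,-0.18,0,0,0,-0.18]' | python3 inch.py && echo '[0,0,0,-0.18,0,0,0,-0.18,0,0,0,-0.18,0,0,0,-0.18,0,0,0,-0.18]' | python3 inch.py && echo '[0,0,0,-0.18,0,0,0,-0.18,0,0,0,-0.18,0,0,0,-0.18,0,0,0,-0.18]' | python3 inch.py && echo '[0,0,0,-0.18,0,0,0,-0.18,0,0,0,-0.18,0,0,0,-0.18,0,0,0,-0.18]' | python3 inch.py && echo '[0,0,0,-0.18,0,0,0,-0.18,0,0,0,0]' | python3 inch.py; python3 - <<'E'
from h import *
s=probe_bus.state();print(s['joints'][5],s['moment'])
i,*_=cam("scene"); cv2.imwrite("pics/a4.png",cv2.resize(i[130:230,300:400],(400,400),interpolation=2))
E
```

```text
time: 16.52
tool_pos: [0.6612, 0.0173, 0.1883]
eef_rot: [-0.001, 0.996, 0.086, 0.001]
force: [2.5, 1.9, 4.3]
opening: 0.0409
grasp_force: 31.2
time: 16.9
tool_pos: [0.6599, 0.0163, 0.1863]
eef_rot: [0.0, 0.996, 0.085, -0.001]
force: [-0.5, -0.0, -0.2]
opening: 0.0651
grasp_force: 0.0
time: 17.52
tool_pos: [0.6601, 0.0164, 0.1869]
eef_rot: [-0.0, 0.859, 0.512, -0.0]
force: [-0.5, -1.0, 0.1]
opening: 0.0645
grasp_force: 0.0
time: 18.15
tool_pos: [0.6601, 0.0164, 0.1868]
eef_rot: [-0.0, 0.55, 0.835, -0.0]
force: [-0.4, -0.4, 0.4]
opening: 0.0647
grasp_force: 0.0
time: 18.77
tool_pos: [0.6601, 0.0164, 0.1868]
eef_rot: [-0.0, 0.132, 0.991, -0.0]
force: [-0.8, -0.2, -0.2]
opening: 0.0651
grasp_force: 0.0
time: 19.4
tool_pos: [0.6601, 0.0164, 0.1868]
eef_rot: [-0.0, -0.312, 0.95, 0.0]
force: [0.3, 0.4, -0.3]
opening: 0.0651
grasp_force: 0.0
time: 19.77
tool_pos: [0.6602, 0.0164, 0.1869]
eef_rot: [-0.0, -0.473, 0.881, 0.0]
force: [0.3, 0.1, 0.3]
opening: 0.065
grasp_force: 0.0
-1.0629168140640308 [-0.00318295 -0.0404003  -0.04068782]
```

View pics/a4.png

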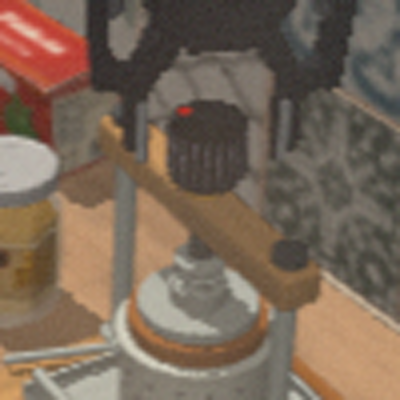

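The knob has dropped, and its dot is almost one turn further on. I'll grip it again.

```bash
echo '[0,0,-0.001,0,0,0,0,0,0,0,0,0,0,0,0,0,0,0,0,0]' | python3 inch.py 0.03 30; echo '[0,0,0.0003,0.18,0,0,0.0003,0.18,0,0,0.0003,0.18,0,0,0.0003,0.18,0,0,0.0003,0.18]' | python3 inch.py && echo '[0,0,0.0003,0.18,0,0,0.0003,0.18,0,0,0.0003,0.18,0,0,0.0003,0.18,0,0,0.0003,0.18]' | python3 inch.py; python3 -c "
from cell import robot, cams, probe_bus, hand_in
s=probe_bus.state();print(s['joints'],s['moment'])"
```

```text
time: 20.45
tool_pos: [0.6598, 0.0169, 0.1886]
eef_rot: [-0.0, -0.474, 0.88, 0.0]
force: [-4.3, 2.8, 3.4]
opening: 0.0417
grasp_force: 31.7
time: 21.08
tool_pos: [0.6597, 0.0169, 0.1871]
eef_rot: [-0.001, -0.041, 0.999, 0.0]
force: [-5.3, 2.3, 3.9]
opening: 0.0408
grasp_force: 31.7
time: 21.7
tool_pos: [0.6597, 0.017, 0.1856]
eef_rot: [-0.001, 0.397, 0.918, 0.0]
force: [-4.3, 2.7, 2.9]
opening: 0.041
grasp_force: 31.8
[-7.60362630e-02  4.07160372e-01  4.29602415e-01  1.59442313e+00
  5.94007282e-04  7.41041319e-01] [0.40439467 1.02502603 0.12987537]
```

```bash
echo '[0,0,0.0003,0.18,0,0,0.0003,0.18,0,0,0,0]' | python3 inch.py; python3 -c "
from cell import robot, cams, probe_bus, hand_in
s=probe_bus.state();print(s['joints'][5],s['moment'])"; echo '[0,0,0.0003,0.15,0,0,0,0]' | python3 inch.py; python3 -c "
from cell import robot, cams, probe_bus, hand_in
s=probe_bus.state();print(s['joints'][5],s['moment'])";  echo '[0,0,0.0003,0.15,0,0,0,0]' | python3 inch.py; python3 -c "
from cell import robot, cams, probe_bus, hand_in
s=probe_bus.state();print(s['joints'][5],s['moment'])"
```

```text
time: 22.08
tool_pos: [0.6598, 0.017, 0.1849]
eef_rot: [-0.001, 0.553, 0.833, 0.0]
force: [-4.9, 3.0, 2.8]
opening: 0.0413
grasp_force: 31.8
1.0965330375377345 [ 0.43710828  1.06707288 -0.01855339]
time: 22.32
tool_pos: [0.6602, 0.0154, 0.1849]
eef_rot: [0.001, 0.613, 0.79, -0.001]
force: [-3.7, -2.7, 3.8]
opening: 0.0413
grasp_force: 31.8
1.243792764892814 [-0.47516249  0.97083316  0.02623552]
time: 22.58
tool_pos: [0.6601, 0.0139, 0.1848]
eef_rot: [0.002, 0.671, 0.742, -0.002]
force: [-5.6, -5.2, 4.5]
opening: 0.0408
grasp_force: 31.9
1.3927795693313179 [-1.10190874  1.01515711  0.28477153]
```

The drop in z stopped and the moment rose, which looks like the stop. I'll release and look.

```bash
echo '[0,0,0.0003,0.1,0,0,0,0]' | python3 inch.py; python3 -c "
from cell import robot, cams, probe_bus, hand_in
s=probe_bus.state();print(s['joints'][5],s['moment'])"; echo '[0,0,0,0,0,0,0,0,0,0,0,0]' | python3 inch.py 0.065 && echo '[0,0,-0.03,0,0,0,-0.05,0,0,0,-0.04,0]' | python3 inch.py && echo '[0,0,0,-0.18,0,0,0,-0.18,0,0,0,-0.18,0,0,0,-0.18,0,0,0,-0.18]' | python3 inch.py && echo '[0,0,0,-0.18,0,0,0,-0.18,0.05,0,0,0,0.05,0,0,0,0.05,0,0,0]' | python3 inch.py && echo '[0.05,0,0,0,0.05,0,0,0,0,0,0,0]' | python3 inch.py
python3 - <<'E'
from h import *
A=[]
for n,s in(("scene",(130,230,300,400)),("top",(130,230,280,380))):
    i,*_=cam(n); i=i[s[0]:s[1],s[2]:s[3]]; A.append(cv2.resize(i,(400,400),interpolation=2))
cv2.imwrite("pics/a5.png",np.hstack(A))
E
```

```text
time: 22.82
tool_pos: [0.6599, 0.0144, 0.1846]
eef_rot: [0.001, 0.707, 0.707, -0.002]
force: [-5.2, -4.0, 5.5]
opening: 0.041
grasp_force: 32.2
1.4926882775163042 [-0.74742994  1.1887845   0.29104936]
time: 23.2
tool_pos: [0.6608, 0.0167, 0.1834]
eef_rot: [0.0, 0.707, 0.707, 0.0]
force: [0.4, 0.3, -0.0]
opening: 0.065
grasp_force: 0.0
time: 23.58
tool_pos: [0.6607, 0.0168, 0.3056]
eef_rot: [0.001, 0.707, 0.707, 0.001]
force: [0.9, -0.1, 0.2]
opening: 0.065
grasp_force: 0.0
time: 24.2
tool_pos: [0.6607, 0.0167, 0.3036]
eef_rot: [0.0, 0.327, 0.945, 0.0]
force: [0.0, -0.3, 0.0]
opening: 0.065
grasp_force: 0.0
time: 24.82
tool_pos: [0.5165, 0.0632, 0.3034]
eef_rot: [0.0, 0.155, 0.988, 0.0]
force: [-0.1, 0.7, 0.3]
opening: 0.0651
grasp_force: 0.0
time: 25.2
tool_pos: [0.4199, 0.0943, 0.3045]
eef_rot: [0.001, 0.154, 0.988, 0.0]
force: [1.0, -0.2, 0.5]
opening: 0.0646
grasp_force: 0.0
```

View pics/a5.png

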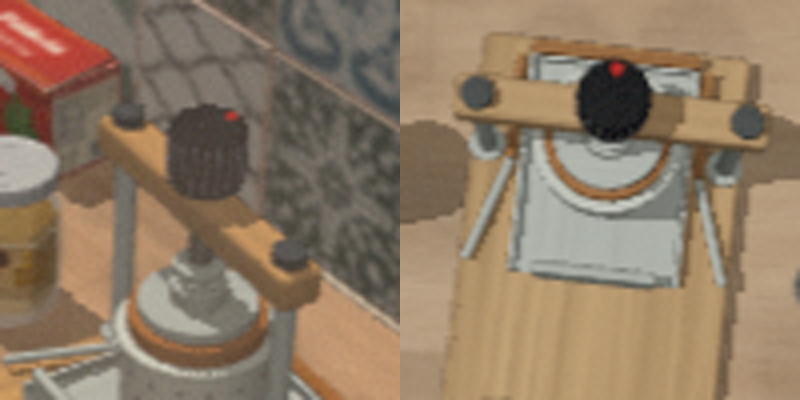

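```bash
python3 - <<'E'
from h import *
from scipy.optimize import least_squares
K,R,t=(np.load("scene.npz")[k] for k in "KRt"); T=np.load("top.npz")
now,*_=cam("scene"); top,*_=cam("top"); old=cv2.imread("pics/scene0.png")
def dot(i,C,z):
    b=i[135:185,315:375].astype(int); m=(b[...,2]>120)&(b[...,1]<70)&(b[...,0]<70); v,u=np.nonzero(m); uv=(u.mean()+315,v.mean()+135); return uv,ray(*C,*uv,z)
Ct=(T["K"],T["R"],T["t"])
for nm,i,j in(("old",cv2.imread("pics/top0.png"),old),("now",top,now)):
    try: a=dot(i,Ct,.22)
    except Exception as e: a=e
    print(nm,a)
    try:
        s=dot(j,(K,R,t),.22)[0]; P=[c[0]@np.c_[c[1],c[2]] for c in(Ct,(K,R,t))]
        X=cv2.triangulatePoints(P[0],P[1],np.array(a[0]).reshape(2,1),np.array(s).reshape(2,1)); print("tri",(X[:3]/X[3]).ravel())
    except Exception as e: print(e)
# vertical shift of knob body between pictures
g=lambda i:cv2.resize(cv2.cvtColor(i,cv2.COLOR_BGR2GRAY),None,fx=8,fy=8,interpolation=2)
a=g(old)[150*8:180*8,338*8:366*8]; b=g(now)[145*8:195*8,330*8:374*8]
r=cv2.matchTemplate(b,a,5); m=cv2.minMaxLoc(r); print("shift px",m[3][0]/8+330-338,m[3][1]/8+145-150,m[1])
print([proj(K,R,t,[.661,.016,z]) for z in(.2277,.2142,.212)])
E
```

```text
old ((np.float64(326.875), np.float64(151.875)), array([0.66088644, 0.03062192, 0.22      ]))
tri [0.62847193 0.04544769 0.25416655]
now ((np.float64(333.875), np.float64(146.875)), array([0.67226577, 0.0155138 , 0.22      ]))
tri [0.63148149 0.03469402 0.25905501]
shift px -0.125 4.875 0.7424889206886292
[array([353.40438767, 154.43253701]), array([353.0493042 , 160.00773982]), array([352.99194313, 160.90837189])]
```

The dot's net turn is about 7.9 rad and the gripper was commanded 8.3, so the knob looks stopped. I'll check with a fresh, firmer grip.

```bash
echo '[-0.05,0,0,0,-0.05,0,0,0,-0.05,0,0,0,-0.05,0,0,0,-0.05,0,0,0]' | python3 inch.py && echo '[0,0,0,0,0,0,0.05,0,0,0,0.04,0,0,0,0.02,0,0,0,0.008,0]' | python3 inch.py && echo '[0,0,0,0,0,0,0,0,0,0,0,0,0,0,0,0]' | python3 inch.py 0.03 45; for k in 1; do python3 -c "
from cell import robot, cams, probe_bus, hand_in
s=probe_bus.state();print(s['joints'][5],s['moment'])"; done; echo '[0,0,0,0.1,0,0,0,0.1,0,0,0,0.1,0,0,0,0]' | python3 inch.py; python3 -c "
from cell import robot, cams, probe_bus, hand_in
s=probe_bus.state();print(s['joints'][5],s['moment'])"
```

```text
time: 26.02
tool_pos: [0.6631, 0.0151, 0.3025]
eef_rot: [0.0, 0.156, 0.988, 0.0]
force: [0.0, -0.1, 0.4]
opening: 0.0652
grasp_force: 0.0
time: 26.65
tool_pos: [0.6592, 0.0165, 0.184]
eef_rot: [-0.002, 0.155, 0.988, -0.0]
force: [0.3, 0.3, 0.6]
opening: 0.0649
grasp_force: 0.0
time: 27.15
tool_pos: [0.6608, 0.0167, 0.1872]
eef_rot: [0.001, 0.155, 0.988, 0.0]
force: [-0.7, 1.1, 1.8]
opening: 0.0405
grasp_force: 47.2
0.23540608762296408 [0.13689893 0.30186487 0.01435918]
time: 27.65
tool_pos: [0.6639, 0.014, 0.1874]
eef_rot: [0.005, 0.301, 0.954, -0.001]
force: [6.1, -3.4, -0.2]
opening: 0.0407
grasp_force: 47.1
0.5337364598872304 [-0.94853461 -1.06024302  0.61031208]
```

The moment reached 0.61 N m and the knob didn't give, so it is at the stop. I'll release, retreat and do a final check.

```bash
echo '[0,0,0,0,0,0,0,0,0,0,0,0]' | python3 inch.py 0.065 && echo '[0,0,-0.03,0,0,0,-0.05,0,0,0,-0.04,0,0,0,0,0]' | python3 inch.py && echo '[0.05,0,0,0,0.05,0,0,0,0.05,0,0,0,0.05,0,0,0,0.05,0,0,0]' | python3 inch.py && echo '[0,0.05,0,0,0,0.05,0,0,0,0,0,0]' | python3 inch.py
python3 - <<'E'
from h import *
A=[]
for n,s in(("scene",(130,310,225,405)),("top",(130,262,245,405))):
    i,*_=cam(n); i=i[s[0]:s[1],s[2]:s[3]]; A.append(cv2.resize(i,(400,400),interpolation=2))
cv2.imwrite("pics/a6.png",np.hstack(A))
E
```

```text
time: 28.02
tool_pos: [0.6602, 0.0167, 0.1858]
eef_rot: [-0.0, 0.301, 0.954, 0.0]
force: [-0.7, -0.5, 1.1]
opening: 0.0651
grasp_force: 0.0
time: 28.52
tool_pos: [0.6618, 0.0166, 0.3111]
eef_rot: [0.004, 0.301, 0.954, 0.001]
force: [-0.1, 0.1, 0.4]
opening: 0.065
grasp_force: 0.0
time: 29.15
tool_pos: [0.4537, 0.1609, 0.3044]
eef_rot: [-0.001, 0.301, 0.954, -0.0]
force: [-0.7, 0.6, 0.5]
opening: 0.0653
grasp_force: 0.0
time: 29.52
tool_pos: [0.5133, 0.2442, 0.3013]
eef_rot: [-0.003, 0.3, 0.954, -0.002]
force: [-0.1, -0.3, -1.2]
opening: 0.0648
grasp_force: 0.0
```

View pics/a6.png

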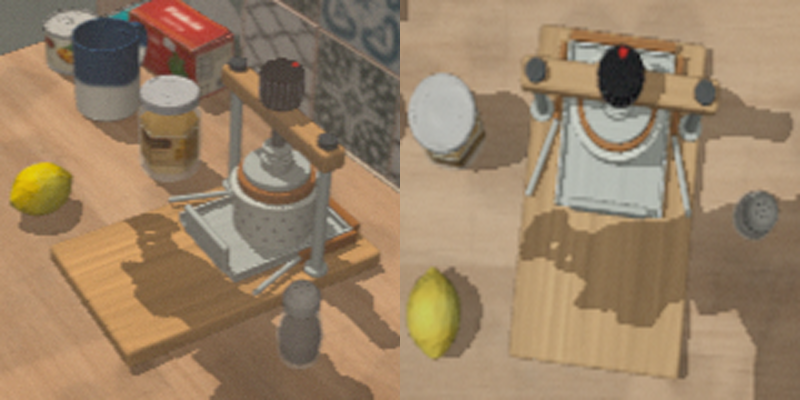

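The dot, at (622,52), hasn't moved. The plate is on the lid, the tray is home, and the lemon, salt shaker and honey jar are where they started.

```bash
python3 -c "
from cell import robot, cams, probe_bus, hand_in
print(hand_in())"
```

```text
the job is handed in; nothing more can be done
None
```

The tray is home against the back stop, the knob is screwed down to its stop with the plate pressing on the lid, and the gripper has let go; I handed the job in at about 30 s, with the lemon, salt shaker and honey jar where they stood.

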